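Press a glued plug home in the lever press and hold it

TASK

Glue up this plug: while the press's safety catch is still on, set the loose wooden plug upright into the round hole of the press's template, all the way down onto the board. Then flip the thumb catch down so that it frees the lever, pull the lever down by its wooden grip until the spring foot presses firmly on the plug, and finish while still holding the lever down: it springs back up if let go. Leave the glue bottle and the masking tape where they are.

Things in the scene. Friction and masses are not known exactly. Their poses are not given: they have to be found in the camera images.
- plug_center (a point): Loose wooden plug (round core from a hole saw): 34.4 mm diameter, 28 mm tall, about 19 g, standing on the table beside the press, on its +y side. The point is its centre, 14 mm above its foot; its z axis is the plug's axis.
- press: Shop-made lever press, fixed. Origin on the table below the template's hole. Axes: -x is its front, the side the lever comes down to; +y is the side of the lever's grip and runs along the hinge pin; z up. The ply base reaches 93 mm to the front of the origin and 152 mm behind it, 126 mm wide, 18 mm high. With the lever up the space above the hole is free to 80 mm behind it (the lever's foot).
- template_hole0 (a point): Centre of the mouth of the round hole in the ply template, level with its top face, 49 mm above the table. The hole is 37 mm wide, chamfered 2 mm, and goes 9 mm down to the board under it: a seated plug stands 19 mm proud of the template, its centre 5 mm above this point.
- lever_hinge (a point): Middle of the lever's hinge pin (along the press's y), 100 mm behind the hole (+x of the press), 94 mm above the table. The axes of this point turn with the lever.
- lever_grip (a point): On the axis of the lever's round wooden grip, 180 mm from the hinge pin. The grip is 25 mm thick, parallel to the pin, and sticks out on the +y side from 9 to 89 mm beside the middle of the lever bar; this point is 50 mm beside it. Bar: 14 mm wide, 18 mm deep. With the lever parked the grip is 272 mm above the table; level, 94 mm. The axes of this point turn with the lever.
- press_lever (a joint): Lever angle, rad: 0 parked up (leaning 8 degrees back, +x, from upright), growing as the grip is pulled to the front and down; 1.71 level, stop 1.77. A return spring drives it up (1 N at the grip when up, 4 N when down). Over a seated plug the foot touches at about 1.66. With the catch on it has only slight play (under 0.1).
- press_foot (a joint): How far the lever's spring foot (rubber pad, 23 mm wide, 100 mm from the hinge) is pushed in, m: 0 free, 0.010 fully in; 2.5 N plus 2.5 N per mm at the foot. Each 0.1 rad of lever past touching pushes it in 10 mm. 5 mm is a firm press (about 8 N more at the grip).
- press_catch (a joint): Thumb catch angle in rad: about 0 is on (its nose lies across the front of the lever), 1.35 is fully flipped (nose swung up beside the lever, thumb tab down); the lever is free above about 1.05. Stiff enough to stay where it is left (about 1.5 N at the tab).
- catch_tab (a point): On top of the catch's ribbed thumb tab (22 mm wide along the press's x, 34 mm long), on the -y side of the lever, 65 mm from the catch's pivot. Catch on: the tab slopes up and outward at 45 degrees, about 69 mm beside the middle of the lever, 207 mm above the table; pushed straight down it goes down some 80 mm. The lever bar stands upright beside it. Its axes turn with the catch.
- catch_pivot (a point): The catch's pivot, a pin along the press's x, 26 mm to the -y side of the middle of the lever and 158 mm above the table; the tab swings about it.
- glue_bottle: Upright green-capped glue bottle, 40x55x183 mm, origin at the middle of its foot. Leave it.
- masking_tape: Roll of masking tape lying flat, 96 mm across, 25 mm high, origin at the middle of its underside. Leave it.
Not all that is in view belongs to the job. What is meant by the part that bears plug_center is not purple or yellow, and is the smaller of those in its own colour.

How it is judged:
On the way, in this order (a step that is already met when the one before it is completed fails the run):
1. the plug stands fully down in the template's hole, catch still on and lever up (horizontal distance between plug_center and template_hole0 below 0.0027 m and z of plug_center in the frame of template_hole0 below 0.0075 m and angle between plug_center's own z axis and vertical below 0.1 rad and value of joint press_catch below 0.35 rad and value of joint press_lever below 0.15 rad), for 0.2 s.
2. the catch is flipped clear of the lever while the lever is still up (value of joint press_catch above 1.1 rad and value of joint press_lever below 0.15 rad), for 0.1 s.
3. the lever is pulled down and its foot presses on the plug (value of joint press_lever above 1.62 rad and value of joint press_foot above 0.003 m), for 0.3 s.
At the end, for the whole second after the job is handed in: The plug stands upright in the template hole (centre within 2.7 mm, down on the board within 2.5 mm), the catch is flipped past 1.1 rad, and the fingers hold the lever down past 1.62 rad with its spring foot pushed in more than 3 mm against the plug (over 5 N), without letting go (all of step 3 and contact force between press_foot and plug above 5 N and contact force between the fingers and press_lever above 3 N and value of joint press_catch above 1.1 rad and horizontal distance between plug_center and template_hole0 below 0.0027 m and z of plug_center in the frame of template_hole0 below 0.0075 m and angle between plug_center's own z axis and vertical below 0.1 rad); the arm keeps its last pose, push and grip.
It fails at once if the glue bottle or masking tape is moved by more than 3 cm (distance of any of glue_bottle, masking_tape from where it was at the start of the episode above 0.03 m).
It also fails if it takes over 69 s, if anything falls off the work surface, if the arm or the gripper's body presses on something with over 40 N, if the wrist force passes 120 N, or if a joint passes its speed limit or range.

ROBOT

A 7-joint arm with a two-finger parallel gripper is mounted at the origin on a cart in front of the work surface, level with it; the furniture and walls round the work are solid. World frame = base frame: x ahead of the robot, y to its left, z up, the work surface at z = 0. Lengths are in m, angles in rad, forces in N, time in s.
With the tool pointing down it reaches from about 0.4 to 0.85 m from the base axis. Payload 10.4 kg.
Tool frame: the origin (TCP) lies midway between the tips of the shut fingers; the grasp point (between the pads) lies 19 mm behind it; z points along the fingers, x is the direction in which the jaws open and shut, and the axes are right-handed (so a half turn about z gives the same grasp; the last joint's range is limited). The gripper opens to 85 mm and grips with 20 to 120 N. Pads are 22 mm wide; open, the fingers measure 114 mm over their backs; the gripper's body (76 mm by 85 mm) begins 54 mm behind the grasp point. The pads swing forward as they close: fully open they stand 13 mm farther back than shut.
Start: joints at [-1.307, 0.332, -0.065, 1.46, 0.022, 1.35, -0.088], TCP at [0.177, 0.599, 0.231] pointing down, gripper open.
Joint ranges: [-2.6, 2.6], [-0.5, 2.12], [-1.47, 1.34], [0.16, 2.42], [-1.27, 4.41], [0.06, 2.06], [-2.6, 2.6]. Speed limits (rad/s): [2.22, 2.22, 2.79, 2.79, 3.14, 3.14, 3.14].

INTERFACE

Orientations are given as a unit quaternion [x, y, z, w].
In Python, from workcell import telemetry, eyes, order gives the robot as it stands.
- The arm moves only by the tool servo_tool, never from a script. Its argument "deltas" is a list of rows, each a list of 3 entries, a list of its own where there are three numbers: the shift along the tool's x, y, z in cm, then the turn about the tool's z in rad, then the finger opening in cm, from 0 to 8.54. A call has 1 to 12 rows; each row shifts and turns the pose as measured when the row begins, along the tool's axes as they then stand; what a row does not reach is not made up. A row lasts 1/12 s, in which the tool goes at most 41.7 mm and 7.16 degrees, less where a joint would pass 70% of its speed; a pose out of reach is approached as far as the arm can. A call is refused whole if a number of a shift passes 4.17 or a number of a turn 0.125, either way. A call with a gripper value outside its range is refused whole. The fingers move at their own pace and stop on an object; "force" is the grip in N (left out, the last holds). Time passes only in rows, so rows that do not move let the fingers close. It gives the time, the measured TCP pose, the force and the opening at its end, in the units of the state.
- telemetry.get_obs(): the state, without advancing time (a new reading comes with each control period).
- eyes.camera(name): name is "scene" or "side" or "wrist"; returns (picture, depth): 384x512x3 uint8, blue, green, red; 384x512 float32, m along the optical axis (not along the pixel's ray), 0 where there is no reading.
- eyes.calibration(name): a dict with "fx", "fy", "cx", "cy" (pixels), "rvec" (rotation vector, rad) and "tvec" (3), from world to camera coordinates, as OpenCV has them. Camera axes: x right, y down, z forward; pixel columns grow to the right and rows downward; lengths in m; the calibration is good to about 2 mm. A picture is of the moment at which its call begins: read the wrist's pose just before it. calibration takes no time and is no camera call; for the wrist camera it gives the pose at the moment of the call.
- order.hand_in(): hands the job in, once; it reports no verdict.
The state is a dict: "clock": time; "joint_pos": joint angles; "joint_velocities": joint speeds; "tau": joint torques, N m; "position": TCP position; "ee_rot": TCP orientation; "ft_force": force on the tool from outside, world axes, zero at the start; "torque": the same for the moment, N m; "grip_width": opening from 0.0 (shut) to 1.0 (fully open).
Only numpy, scipy, OpenCV 4.12 (cv2) and the standard library are available. Lean on these libraries where they do the work, as an engineer would, in place of code of your own. Each camera call takes 0.05 s, during which the arm holds its last target. There are 200 camera calls.

## Working session

There is one attempt and no reset: what is moved stays moved. The work goes in short steps, Python scripts to look and compute and a tool call to move; the robot and the scene stay as the last step left them, time stands still between calls to the robot, and variables do not carry over. Pictures are saved under pics/ and viewed, about 8 in all and at most 12, crops included, and the job is handed in when it is done.

Besides the shell and the picture viewer there is one more tool, called in YAML: its name, and indented under it one key for each argument. servo_tool: Moves the arm, as the interface text tells. Its arguments: {"type":"object","properties":{"deltas":{"type":"array"},"force":{"type":"number"}},"required":["deltas"]}

```bash
mkdir -p pics; cat > h.py <<'E'
import numpy as np, cv2
from workcell import telemetry, eyes, order
def cal(n):
    c=eyes.calibration(n); R=cv2.Rodrigues(np.array(c["rvec"],float))[0]
    return c,R,np.array(c["tvec"],float).ravel()
def cloud(n,d):
    c,R,t=cal(n); v,u=np.mgrid[:d.shape[0],:d.shape[1]]
    P=np.stack([(u-c["cx"])/c["fx"]*d,(v-c["cy"])/c["fy"]*d,d],-1)
    return (P-t)@R
def onplane(n,u,v,z):
    c,R,t=cal(n); r=R.T@np.array([(u-c["cx"])/c["fx"],(v-c["cy"])/c["fy"],1]); o=-R.T@t
    return o+r*(z-o[2])/r[2]
def proj(n,P):
    c,R,t=cal(n); q=R@np.array(P)+t; return q[0]/q[2]*c["fx"]+c["cx"],q[1]/q[2]*c["fy"]+c["cy"]
E
python3 - <<'E'
from h import *
o=telemetry.get_obs(); print({k:np.round(v,3) for k,v in o.items()})
ims=[]
for n in("scene","side"):
    i,d=eyes.camera(n); np.savez(f"pics/{n}0.npz",i=i,d=d); cv2.imwrite(f"pics/{n}0.png",cv2.resize(i,(800,600)))
    c,R,t=cal(n); print(n,c["fx"],c["fy"],-R.T@t, R[2])
E
```

```text
{'clock': np.float64(0.0), 'joint_pos': array([-1.307,  0.333, -0.065,  1.461,  0.022,  1.35 , -0.088]), 'joint_velocities': array([-0.001, -0.001, -0.001,  0.   , -0.002,  0.   ,  0.002]), 'tau': array([ 1.0000e-03, -6.2546e+01,  4.9000e-02, -3.9160e+01,  1.6000e-02,
        1.0000e-02, -0.0000e+00]), 'position': array([0.177, 0.599, 0.231]), 'ee_rot': array([ 0.801,  0.599, -0.001,  0.   ]), 'ft_force': array([-0.553, -0.059,  0.445]), 'torque': array([ 0.009,  0.037, -0.039]), 'grip_width': np.float64(0.999)}
scene 392.18409974571694 392.18409974571694 [0.18328561 0.2243538  0.71885512] [ 0.41773107 -0.67846165 -0.60430998]
side 352.1830500756724 352.1830500756724 [ 0.33486255 -1.14579117  0.58526325] [ 0.27637568  0.84734235 -0.45346161]
```

View pics/scene0.png

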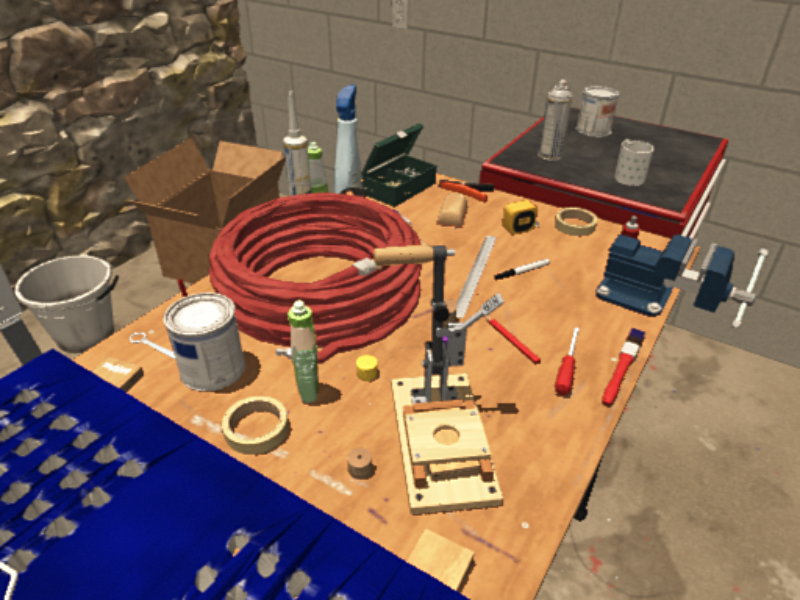

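View pics/side0.png

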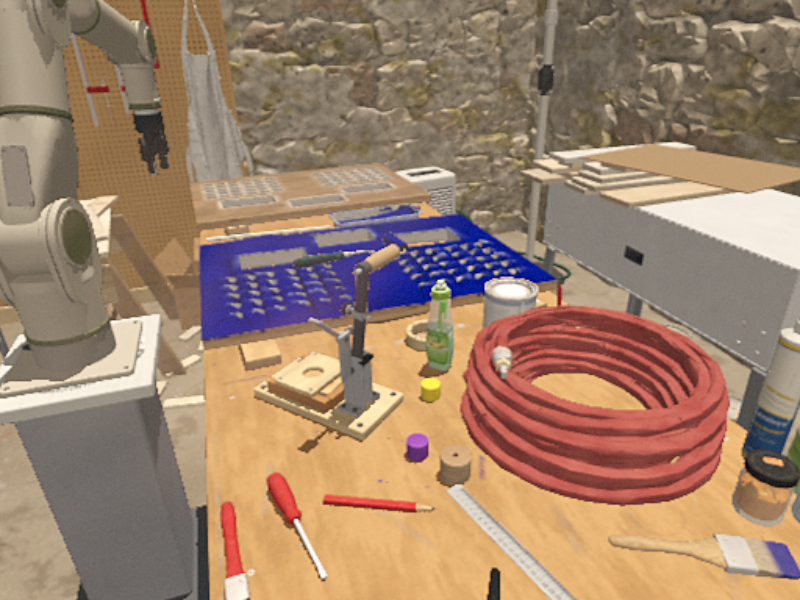

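The scene view shows a brown plug at (360,463) beside the press and the template hole at (446,434). It also shows the lever upright with the grip at (405,255) and the catch tab at (485,310). The side view adds a larger wood plug at (455,463), so the small brown one should be ours. Next I'll measure these.

```bash
python3 - <<'E'
from h import *
S=np.load("pics/scene0.npz"); i,d=S["i"],S["d"]; W=cloud("scene",d)
hsv=cv2.cvtColor(i,cv2.COLOR_BGR2HSV)
# plug: points above table near pixel
def near(u,v,r,z0,z1):
    v0,u0=max(v-r,0),max(u-r,0); P=W[v0:v+r,u0:u+r].reshape(-1,3); return P[(P[:,2]>z0)&(P[:,2]<z1)]
print("table z",np.median(W[300:310,255:262].reshape(-1,3),0))
P=near(230,296,16,.022,.034); print("plug top",len(P),P.mean(0),P.min(0),P.max(0))
c,r=cv2.minEnclosingCircle(P[:,:2].astype(np.float32)); print("circ",c,r)
# template top plane
P=W[255:300,262:312].reshape(-1,3); T=P[(abs(P[:,2]-.049)<.005)]; print("tmpl",len(T),np.median(T[:,2]),T.min(0),T.max(0)); print(cv2.minAreaRect(T[:,:2].astype(np.float32)))
# hole depth-based
m=np.zeros(d.shape,np.uint8); sub=W[265:292,270:302]; H=sub[(sub[...,2]<.0455)&(sub[...,2]>.035)]; print("hole floor",len(H),H.mean(0),H.min(0),H.max(0))
# base top
P=W[235:330,245:325].reshape(-1,3); B=P[abs(P[:,2]-.018)<.004]; print("base",len(B),cv2.minAreaRect(B[:,:2].astype(np.float32)),B.min(0),B.max(0))
# grip
P=near(258,163,22,.24,.30); print("grip",len(P),P.mean(0),P.min(0),P.max(0))
big=cv2.resize(i[255:340,200:330],None,fx=6,fy=6,interpolation=cv2.INTER_CUBIC); cv2.imwrite("pics/crop.png",big)
D=np.load("pics/side0.npz"); W2=cloud("side",D["d"])
for (u,v) in((455,455),(430,385),(417,440)):
    Q=W2[int(v*.64)-14:int(v*.64)+14,int(u*.64)-14:int(u*.64)+14].reshape(-1,3); Q=Q[Q[:,2]>.01]; print(u,v,Q.min(0),Q.max(0))
E
```

```text
table z [ 0.46561052 -0.23520946  0.00129734]
plug top 175 [ 0.52671101 -0.21447343  0.02641366] [ 0.51049284 -0.23244324  0.02206092] [ 0.54619612 -0.19780677  0.03013954]
circ (0.5282545685768127, -0.21470798552036285) 0.018186064437031746
tmpl 1332 0.04799036038548978 [ 0.37241173 -0.3676291   0.04407551] [ 0.50064353 -0.23487322  0.05241173]
((0.43717244267463684, -0.30256664752960205), (0.108379065990448, 0.0882774367928505), 39.622798919677734)
hole floor 176 [ 0.43948332 -0.30664381  0.03983854] [ 0.41640336 -0.33259834  0.03555827] [ 0.45712172 -0.25503026  0.0454966 ]
base 1821 ((0.4562663733959198, -0.32483646273612976), (0.12620972096920013, 0.24622763693332672), 39.32441329956055) [ 0.3322799  -0.45533999  0.01400671] [ 0.57948207 -0.19206558  0.0219952 ]
grip 485 [ 0.54714544 -0.36545741  0.27456494] [ 0.51201559 -0.39873916  0.24057825] [ 0.58580402 -0.33544335  0.28455097]
455 455 [ 0.33486255 -1.14579117  0.010501  ] [ 0.6526135  -0.51668186  0.58526325]
430 385 [ 0.33486255 -1.14579117  0.01020643] [ 0.70419688 -0.29844864  0.58526325]
417 440 [ 0.33486255 -1.14579117  0.0101497 ] [ 0.57423626 -0.50062801  0.58526325]
```

View pics/crop.png

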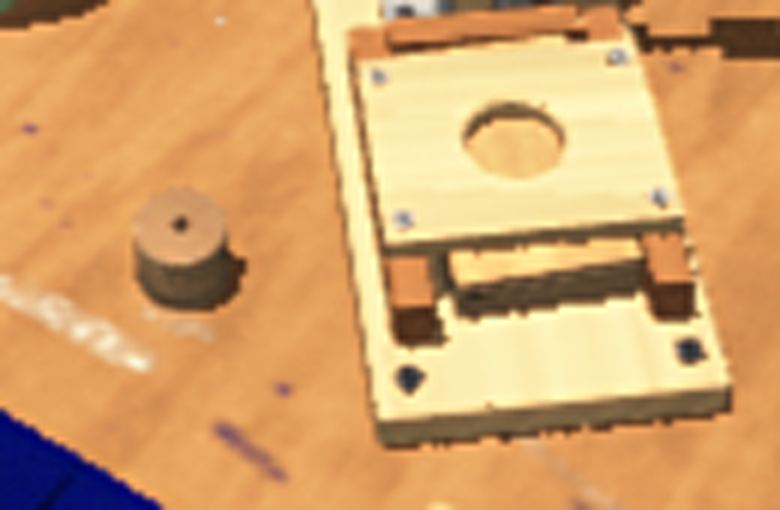

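Seen in the crop: the plug top is at about (180,227) and the hole mouth centre at (514,140). I'll cast those onto their planes, and also locate the tab and the obstacles.

```bash
cat >> h.py <<'E'
def plan(target,yaw=None):
    """remaining offset in tool axes (cm) and turn (rad) to world target / tool-x yaw"""
    from scipy.spatial.transform import Rotation as Ro
    o=telemetry.get_obs(); R=Ro.from_quat(o["ee_rot"]).as_matrix()
    print("t%.2f"%o["clock"],"pos",np.round(o["position"],4),"F",np.round(o["ft_force"],1),"grip",round(float(o["grip_width"]),3),"yaw %.3f tilt %.3f"%(np.arctan2(R[1,0],R[0,0]),np.arccos(-R[2,2])))
    s="tool cm "+str(np.round(R.T@(np.array(target)-o["position"])*100,2))
    if yaw is not None: s+=" turn %.3f"%(-((yaw-np.arctan2(R[1,0],R[0,0])+np.pi)%(2*np.pi)-np.pi))
    print(s)
E
python3 - <<'E'
from h import *
S=np.load("pics/scene0.npz"); i,d=S["i"],S["d"]; W=cloud("scene",d)
c=lambda x,y:(200+(x+.5)/6-.5,255+(y+.5)/6-.5)
p=onplane("scene",*c(180,227),.028); h=onplane("scene",*c(514,140),.049); print("plug",p,"hole",h)
yaw=np.radians(39.5-90); X=np.array([np.cos(yaw),np.sin(yaw)]);Y=np.array([-X[1],X[0]])
H=h[:2]; P=W.reshape(-1,3); L=np.c_[(P[:,:2]-H)@X,(P[:,:2]-H)@Y,P[:,2]]
def box(n,lo,hi):
    q=L[np.all((L>lo)&(L<hi),1)]; print(n,len(q),np.round(np.median(q,0),4) if len(q) else "",np.round(q.min(0),3),np.round(q.max(0),3))
box("grip",[.05,.015,.22],[.2,.12,.32])
box("upright things -y",[.03,-.12,.12],[.2,-.03,.25])
box("tab",[.03,-.12,.19],[.2,-.045,.25])
box("tab top",[.03,-.12,.20],[.2,-.06,.215])
box("base",[-.2,-.09,.012],[.2,.09,.024])
box("tmpl",[-.06,-.065,.046],[.06,.065,.052])
box("foot/lever",[.02,-.02,.07],[.2,.012,.32])
for n,(u,v) in dict(bottle=(303,370),tape=(255,425),can=(203,330),cap=(300,315)).items():
    print(n,W[int(v*.64),int(u*.64)])
plan([.5,.1,.30],yaw)
E
```

```text
plug [ 0.52644627 -0.2147416   0.028     ] hole [ 0.43626858 -0.30062891  0.049     ]
grip 401 [0.1189 0.0525 0.2775] [0.114 0.015 0.26 ] [0.136 0.088 0.285]
upright things -y 245 [ 0.0937 -0.0571  0.1884] [ 0.083 -0.086  0.12 ] [ 0.106 -0.03   0.215]
tab 117 [ 0.0918 -0.0719  0.2051] [ 0.083 -0.086  0.191] [ 0.106 -0.057  0.215]
tab top 77 [ 0.0927 -0.0747  0.2085] [ 0.083 -0.086  0.2  ] [ 0.106 -0.066  0.215]
base 2863 [-0.0714  0.025   0.0181] [-0.2   -0.063  0.012] [0.179 0.088 0.024]
tmpl 1270 [-0.0018 -0.0006  0.0481] [-0.042 -0.055  0.046] [0.046 0.054 0.052]
foot/lever 866 [ 0.1031 -0.0007  0.1686] [ 0.079 -0.02   0.07 ] [0.132 0.012 0.283]
bottle [ 0.67266497 -0.27226096  0.07610478]
tape [ 7.09664489e-01 -1.95420623e-01 -1.44222219e-04]
can [ 0.82353717 -0.22317685  0.11835906]
cap [ 0.67953123 -0.28932277  0.16744798]
t0.10 pos [0.1767 0.5991 0.2306] F [ 0.5  0.1 -0.4] grip 0.999 yaw 1.284 tilt 0.001
tool cm [-38.74  45.13  -6.89] turn 2.165
```

```bash
cat >> h.py <<'E'
def rows(target,yaw,n,g):
    from scipy.spatial.transform import Rotation as Ro
    o=telemetry.get_obs(); R=Ro.from_quat(o["ee_rot"]).as_matrix(); p=o["position"].copy(); out=[]
    y0=np.arctan2(R[1,0],R[0,0]); t=-((yaw-y0+np.pi)%(2*np.pi)-np.pi)
    for k in range(n):
        dt=np.clip(t,-.12,.12) if n*.12<abs(t) else t/n
        a=R.T@(np.array(target)-p)/(n)*100 if k==0 else Ro.from_euler("z",-dt*k).as_matrix()@a0
        if k==0:a0=a
        out.append([[round(float(x),1) for x in a],round(float(dt),3),g])
    print("max",np.abs(np.array([r[0] for r in out])).max()); print(out)
E
python3 -c "
from h import *
rows([.5,.2,.32],-.882,16,8.5)"
```

```text
max 3.2
[[[-1.8, 2.6, -0.6], 0.12, 8.5], [[-1.5, 2.8, -0.6], 0.12, 8.5], [[-1.1, 3.0, -0.6], 0.12, 8.5], [[-0.8, 3.1, -0.6], 0.12, 8.5], [[-0.4, 3.2, -0.6], 0.12, 8.5], [[-0.0, 3.2, -0.6], 0.12, 8.5], [[0.4, 3.2, -0.6], 0.12, 8.5], [[0.8, 3.1, -0.6], 0.12, 8.5], [[1.1, 3.0, -0.6], 0.12, 8.5], [[1.5, 2.9, -0.6], 0.12, 8.5], [[1.8, 2.7, -0.6], 0.12, 8.5], [[2.1, 2.4, -0.6], 0.12, 8.5], [[2.4, 2.2, -0.6], 0.12, 8.5], [[2.6, 1.9, -0.6], 0.12, 8.5], [[2.8, 1.5, -0.6], 0.12, 8.5], [[3.0, 1.2, -0.6], 0.12, 8.5]]
```

servo_tool:
  deltas:
    - [[-1.8,2.6,-0.6],0.12,8.5]
    - [[-1.5,2.8,-0.6],0.12,8.5]
    - [[-1.1,3.0,-0.6],0.12,8.5]
    - [[-0.8,3.1,-0.6],0.12,8.5]
    - [[-0.4,3.2,-0.6],0.12,8.5]
    - [[0,3.2,-0.6],0.12,8.5]
    - [[0.4,3.2,-0.6],0.12,8.5]
    - [[0.8,3.1,-0.6],0.12,8.5]
    - [[1.1,3.0,-0.6],0.12,8.5]
    - [[1.5,2.9,-0.6],0.12,8.5]
    - [[1.8,2.7,-0.6],0.12,8.5]
    - [[2.1,2.4,-0.6],0.12,8.5]

```text
clock: 1.1
position: [0.4146, 0.2849, 0.2986]
ee_rot: [0.995, -0.099, -0.005, 0.005]
ft_force: [0.3, 1.2, 0.0]
grip_width: 0.994
```

```bash
python3 -c "
from h import *
plan([.5,.0,.32],-.882); rows([.52,-.12,.30],-.882,12,8.5);print(telemetry.get_obs()['joint_pos'])"
```

```text
t1.10 pos [0.4146 0.2849 0.2986] F [0.3 1.2 0. ] grip 0.994 yaw -0.199 tilt 0.014
tool cm [13.99 26.26 -1.96] turn 0.683
max 3.1
[[[1.5, 3.1, 0.0], 0.057, 8.5], [[1.7, 3.0, 0.0], 0.057, 8.5], [[1.9, 2.9, 0.0], 0.057, 8.5], [[2.0, 2.8, 0.0], 0.057, 8.5], [[2.2, 2.7, 0.0], 0.057, 8.5], [[2.3, 2.6, 0.0], 0.057, 8.5], [[2.5, 2.4, 0.0], 0.057, 8.5], [[2.6, 2.3, 0.0], 0.057, 8.5], [[2.8, 2.1, 0.0], 0.057, 8.5], [[2.9, 2.0, 0.0], 0.057, 8.5], [[3.0, 1.8, 0.0], 0.057, 8.5], [[3.1, 1.6, 0.0], 0.057, 8.5]]
[-0.98403898  0.03259431  0.29997715  1.67290347 -0.00881216  1.45117227
 -0.88220055]
```

servo_tool:
  deltas:
    - [[1.5,3.1,0],0.06,8.5]
    - [[1.7,3.0,0],0.06,8.5]
    - [[1.9,2.9,0],0.06,8.5]
    - [[2.0,2.8,0],0.06,8.5]
    - [[2.2,2.7,0],0.06,8.5]
    - [[2.3,2.6,0],0.06,8.5]
    - [[2.5,2.4,0],0.06,8.5]
    - [[2.6,2.3,0],0.06,8.5]
    - [[2.8,2.1,0],0.06,8.5]
    - [[2.9,2.0,0],0.06,8.5]
    - [[3.0,1.8,0],0.06,8.5]
    - [[3.1,1.6,0],0.05,8.5]

```text
clock: 2.1
position: [0.5065, -0.1426, 0.3006]
ee_rot: [0.889, -0.458, -0.003, 0.006]
ft_force: [0.5, -0.6, 0.5]
grip_width: 0.997
```

```bash
python3 -c "
from h import *
plan([.526,-.215,.2],-.882); rows([.526,-.215,.16],-.882,6,8.5)
i,d=eyes.camera('wrist'); np.savez('pics/w1.npz',i=i,d=d);cv2.imwrite('pics/w1.png',i)
print(proj('wrist',[.5264,-.2147,.028]),proj('wrist',[.4363,-.3006,.049]))"
```

```text
t2.10 pos [ 0.5065 -0.1426  0.3006] F [ 0.5 -0.6  0.5] grip 0.997 yaw -0.951 tilt 0.013
tool cm [ 7.03  2.5  10.09] turn -0.069
max 2.3
[[[1.2, 0.4, 2.3], -0.011, 8.5], [[1.2, 0.4, 2.3], -0.011, 8.5], [[1.2, 0.4, 2.3], -0.011, 8.5], [[1.2, 0.4, 2.3], -0.011, 8.5], [[1.2, 0.5, 2.3], -0.011, 8.5], [[1.1, 0.5, 2.3], -0.011, 8.5]]
(np.float64(291.1547025991942), np.float64(172.41441340952446)) (np.float64(301.4811452316395), np.float64(248.4838366935586))
```

View pics/w1.png

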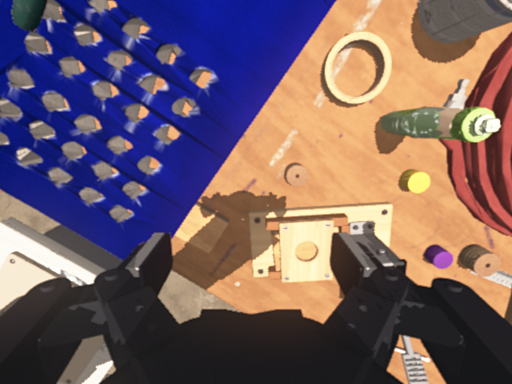

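The wrist view shows the plug at (295,173) and the hole at (306,251), each a few pixels from prediction. The larger brown plug is at (480,260), and there are yellow and purple ones too. I'll settle the arm over the plug and refine.

servo_tool:
  deltas:
    - [[1.2,0.4,1.5],-0.01,8.5]
    - [[1.2,0.4,1.5],-0.01,8.5]
    - [[1.2,0.4,1.5],-0.01,8.5]
    - [[1.2,0.4,1.5],-0.01,8.5]
    - [[1.2,0.5,1.5],-0.01,8.5]
    - [[1.1,0.5,1.5],-0.01,8.5]
    - [[0,0,0],0,8.5]
    - [[0,0,0],0,8.5]
    - [[0,0,0],0,8.5]

```text
clock: 2.9
position: [0.5249, -0.2313, 0.2063]
ee_rot: [0.899, -0.439, -0.003, 0.008]
ft_force: [-0.1, 0.6, -0.3]
grip_width: 0.992
```

```bash
cat > wm.py <<'E'
from h import *
import sys
o=telemetry.get_obs(); C=cal('wrist')
i,d=eyes.camera('wrist'); np.savez('pics/w_%s.npz'%sys.argv[1],i=i,d=d);cv2.imwrite('pics/w_%s.png'%sys.argv[1],i)
import h; h.cal=lambda n:C
def seg(P,z0,z1,name,r=30):
    W=cloud('wrist',d); u,v=map(int,proj('wrist',P)); print(name,'proj',u,v)
    if not(0<=u<512 and 0<=v<384): return
    m=((W[...,2]>z0)&(W[...,2]<z1)&(np.linalg.norm(W[...,:2]-np.array(P[:2]),axis=-1)<.03)).astype(np.uint8)
    n,l,st,ce=cv2.connectedComponentsWithStats(m); 
    if n<2: return print('none')
    k=1+np.argmax(st[1:,4]); cs,_=cv2.findContours((l==k).astype(np.uint8),0,cv2.CHAIN_APPROX_NONE); c=max(cs,key=cv2.contourArea)
    e=cv2.fitEllipse(c); print('  px',np.round(e[0],1),np.round(e[1],1),'xyz med',np.round(np.median(W[l==k],0),4)); return e
e=seg([.5264,-.2147,.028],.022,.034,'plug')
if e: print('  plug',np.round(onplane('wrist',*e[0],.028),4))
e=seg([.4363,-.3006,.049],.034,.0455,'hole floor')
if e: print('  hole',np.round(onplane('wrist',*e[0],.040),4))
plan([.5264,-.2147,.008],-.882)
E
python3 wm.py 2
```

```text
plug proj 240 162
  px [242.9 161.7] [27.3 27.6] xyz med [ 0.529  -0.2157  0.0278]
  plug [ 0.5289 -0.2157  0.028 ]
hole floor proj 251 262
  px [253.4 261.1] [23.9 27.6] xyz med [ 0.4352 -0.305   0.04  ]
  hole [ 0.4352 -0.305   0.04  ]
t2.95 pos [ 0.5252 -0.231   0.2067] F [-0.2 -0.1 -0.1] grip 0.997 yaw -0.908 tilt 0.017
tool cm [-1.24 -1.43 19.84] turn -0.026
```

View pics/w_2.png

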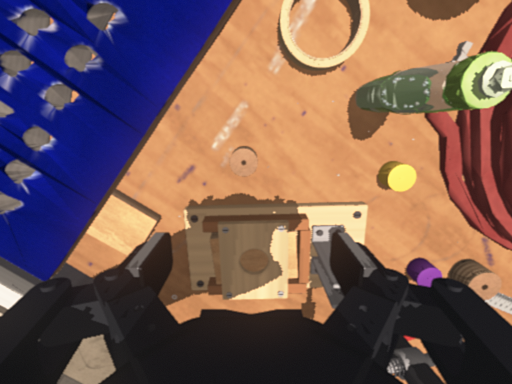

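The wrist view, now steadier, shows the plug at (243,162), the hole at about (254,260), the bottle at upper right and the tape at the top. I'll centre over the plug, get lower and measure again.

servo_tool:
  deltas:
    - [[-0.4,-0.4,1.3],-0.01,8.5]
    - [[-0.3,-0.4,1.3],-0.01,8.5]
    - [[-0.3,-0.4,1.3],-0.005,8.5]
    - [[-0.1,-0.3,1.3],0,8.5]
    - [[0,0,1.3],0,8.5]
    - [[0,0,1.2],0,8.5]
    - [[0,0,0],0,8.5]
    - [[0,0,0],0,8.5]
    - [[0,0,0],0,8.5]

```text
clock: 3.7
position: [0.5337, -0.2064, 0.1305]
ee_rot: [0.906, -0.422, 0.001, 0.004]
ft_force: [0.4, -0.7, 0.6]
grip_width: 1.0
```

```bash
python3 wm.py 3
```

```text
plug proj 252 200
  px [255.  199.1] [34.3 34.7] xyz med [ 0.5292 -0.2154  0.0279]
  plug [ 0.5292 -0.2154  0.028 ]
hole floor proj 260 323
  px [259.7 310. ] [ 3.6 22.5] xyz med [ 0.4434 -0.2949  0.0398]
  hole [ 0.4426 -0.2946  0.04  ]
t3.75 pos [ 0.5339 -0.2065  0.1308] F [-0.2 -0.7 -0.2] grip 0.997 yaw -0.872 tilt 0.009
tool cm [ 0.08  1.01 12.29] turn 0.010
```

servo_tool:
  deltas:
    - [[0.2,0.4,1.5],0,8.5]
    - [[0.1,0.3,1.5],0,8.5]
    - [[0.1,0.2,1.5],0,8.5]
    - [[0,0.1,1.5],0,8.5]
    - [[0,0,1.5],0,8.5]
    - [[0,0,1.5],0,8.5]
    - [[0,0,1.0],0,8.5]
    - [[0,0,0.6],0,8.5]
    - [[0,0,0.4],0,8.5]
    - [[0,0,0],0,8.5]
    - [[0,0,0],0,8.5]

```text
clock: 4.67
position: [0.5354, -0.22, 0.0251]
ee_rot: [0.906, -0.423, 0.008, 0.002]
ft_force: [0.2, 0.5, 0.5]
grip_width: 0.992
```

```bash
python3 -c "
from h import *
plan([.529,-.2155,.007],-.882)"
```

```text
t4.67 pos [ 0.5354 -0.22    0.0251] F [0.2 0.5 0.5] grip 0.992 yaw -0.873 tilt 0.017
tool cm [-0.79  0.2   1.8 ] turn 0.009
```

servo_tool:
  deltas:
    - [[-0.4,0.1,0.3],0.01,8.5]
    - [[-0.2,0,0.4],0,8.5]
    - [[0,0,0.4],0,8.5]
    - [[0,0,0.4],0,8.5]
    - [[0,0,0],0,8.5]
    - [[0,0,0],0,8.5]

```text
clock: 5.17
position: [0.5319, -0.2158, 0.0106]
ee_rot: [0.904, -0.427, 0.01, 0.002]
ft_force: [0.3, -0.5, 0.2]
grip_width: 0.995
```

```bash
python3 -c "
from h import *
plan([.529,-.2155,.007],-.882)"
```

```text
t5.17 pos [ 0.5319 -0.2158  0.0106] F [ 0.3 -0.5  0.2] grip 0.995 yaw -0.884 tilt 0.020
tool cm [-0.21  0.21  0.35] turn -0.002
```

servo_tool:
  deltas:
    - [[-0.2,0.2,0.2],0,8.5]
    - [[0,0,0],0,8.5]
    - [[0,0,0],0,3.0]
    - [[0,0,0],0,3.0]
    - [[0,0,0],0,3.0]
    - [[0,0,0],0,3.0]
    - [[0,0,0],0,3.0]
    - [[0,0,0],0,3.0]
    - [[0,0,0],0,3.0]
    - [[0,0,0],0,3.0]
  force: 40

```text
clock: 6.0
position: [0.5293, -0.2159, 0.009]
ee_rot: [0.904, -0.428, 0.01, 0.002]
ft_force: [-0.5, 0.0, -0.4]
grip_width: 0.385
```

```bash
python3 -c "
from h import *
plan([.4363,-.3006,.12],-.882)"
```

```text
t6.00 pos [ 0.5293 -0.2159  0.009 ] F [-0.5  0.  -0.4] grip 0.385 yaw -0.884 tilt 0.021
tool cm [  0.87  12.5  -11.16] turn -0.002
```

servo_tool:
  deltas:
    - [[0,0,-2],0,3.0]
    - [[0,0,-2.5],0,3.0]
    - [[0,0,-2.5],0,3.0]
    - [[0,0,-2.5],0,3.0]
    - [[0,0,-2.5],0,3.0]
    - [[0,0,-2.5],0,3.0]
    - [[0,0,-2],0,3.0]
    - [[0,0,-1.5],0,3.0]
    - [[0,0,0],0,3.0]
    - [[0,0,0],0,3.0]
    - [[0,0,0],0,3.0]

```text
clock: 6.92
position: [0.5243, -0.2136, 0.1952]
ee_rot: [0.904, -0.428, 0.008, 0.002]
ft_force: [-0.6, -0.0, -0.5]
grip_width: 0.387
```

```bash
cat > wh.py <<'E'
from h import *
import sys,h
C=cal('wrist'); i,d=eyes.camera('wrist'); np.savez('pics/w_%s.npz'%sys.argv[1],i=i,d=d);cv2.imwrite('pics/w_%s.png'%sys.argv[1],i)
def mouth(n,d,P=np.array([.4363,-.3020,.049])):
    W=cloud(n,d); near=np.linalg.norm(W[...,:2]-P[:2],axis=-1)<.05
    T=W[near&(abs(W[...,2]-.049)<.003)]; zt=np.median(T[:,2])
    for dz in(.0025,.004):
        m=(near&(W[...,2]<zt-dz)&(np.linalg.norm(W[...,:2]-P[:2],axis=-1)<.03)).astype(np.uint8)
        k,l,st,ce=cv2.connectedComponentsWithStats(m); u,v=proj(n,P)
        j=1+np.argmax(st[1:,4]); c=max(cv2.findContours((l==j).astype(np.uint8),0,1)[0],key=cv2.contourArea); c=cv2.convexHull(c)
        e=cv2.fitEllipse(c); a=onplane(n,*e[0],.049); 
        w=np.array([onplane(n,*p[0],.049)[:2] for p in c]); print(n,'zt %.4f'%zt,'px',np.round(e[0],1),'mouth',np.round(a,4),'extent',np.round(cv2.minEnclosingCircle(w.astype(np.float32)),4) if 0 else np.round(cv2.minAreaRect(w.astype(np.float32))[:2],4).tolist())
S=np.load('pics/scene0.npz'); mouth('scene',S['d'])
h.cal=lambda n:C
mouth('wrist',d)
plan([.4363,-.3006,.12],-.882)
E
python3 wh.py 4
```

```text
scene zt 0.0481 px [285.5 278.1] mouth [ 0.4356 -0.3006  0.049 ] extent [[0.4367, -0.3004], [0.0356, 0.0343]]
scene zt 0.0481 px [285.1 278.4] mouth [ 0.4358 -0.2992  0.049 ] extent [[0.4357, -0.2998], [0.0329, 0.0326]]
wrist zt 0.0493 px [261.9 279. ] mouth [ 0.4376 -0.3046  0.049 ] extent [[0.4342, -0.3109], [0.0171, 0.036]]
wrist zt 0.0493 px [261.9 277.9] mouth [ 0.4388 -0.3036  0.049 ] extent [[0.4351, -0.3105], [0.0152, 0.0348]]
t6.97 pos [ 0.524  -0.2135  0.1948] F [ 0.6 -0.2 -0.3] grip 0.387 yaw -0.885 tilt 0.016
tool cm [ 1.06 12.33  7.47] turn -0.003
```

View pics/w_4.png

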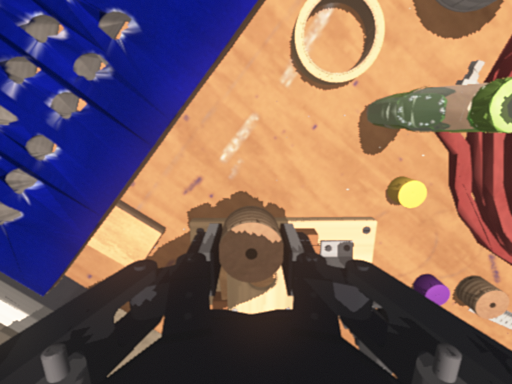

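The plug is held, seen at (251,248), and it hides the hole. Directly above, the hole should appear near (255,175), clear of the plug, so I'll go there and measure.

servo_tool:
  deltas:
    - [[0.1,1.0,0],0,3.0]
    - [[0.1,1.4,0],0,3.0]
    - [[0.1,1.5,0],0,3.0]
    - [[0.1,1.5,0],0,3.0]
    - [[0.1,1.5,0],0,3.0]
    - [[0.1,1.5,0],0,3.0]
    - [[0.1,1.5,0],0,3.0]
    - [[0.1,1.3,0],0,3.0]
    - [[0.1,0.6,0],0,3.0]
    - [[0,0,0],0,3.0]
    - [[0,0,0],0,3.0]
    - [[0,0,0],0,3.0]

```text
clock: 7.97
position: [0.4244, -0.3058, 0.1915]
ee_rot: [0.902, -0.431, 0.005, 0.003]
ft_force: [0.0, -0.0, 0.0]
grip_width: 0.388
```

```bash
python3 wh.py 5
```

```text
scene zt 0.0481 px [285.5 278.1] mouth [ 0.4356 -0.3006  0.049 ] extent [[0.4367, -0.3004], [0.0356, 0.0343]]
scene zt 0.0481 px [285.1 278.4] mouth [ 0.4358 -0.2992  0.049 ] extent [[0.4357, -0.2998], [0.0329, 0.0326]]
wrist zt 0.0491 px [255.4 169.1] mouth [ 0.4386 -0.3024  0.049 ] extent [[0.4386, -0.3025], [0.0353, 0.036]]
wrist zt 0.0491 px [255.5 169.1] mouth [ 0.4387 -0.3024  0.049 ] extent [[0.4382, -0.3025], [0.035, 0.0355]]
t8.02 pos [ 0.4246 -0.3056  0.1915] F [ 0.1 -0.6 -1.1] grip 0.386 yaw -0.890 tilt 0.012
tool cm [ 0.27 -1.23  7.15] turn -0.008
```

View pics/w_5.png

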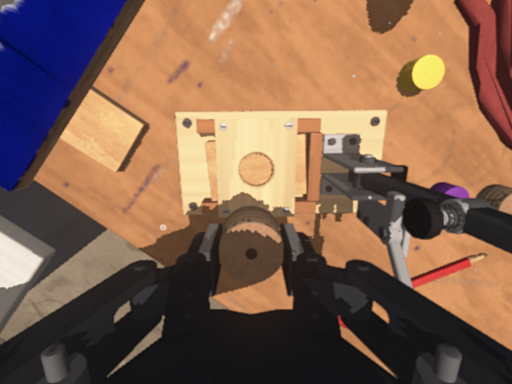

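The wrist view shows the hole clear at (255,169). The held plug's top is at (251,248), with its dot at (251,254). I'll check the held plug's offset from the TCP.

```bash
python3 -c "
from h import *
i=np.load('pics/w_5.npz');d=i['d'];W=cloud('wrist',d);o=telemetry.get_obs()
print(o['position'],W[254,251],W[240,251],onplane('wrist',251,254,.2105))
m=((abs(W[...,2]-.2105)<.006)&(np.linalg.norm(W[...,:2]-o['position'][:2],axis=-1)<.0185)).astype(np.uint8)
c=max(cv2.findContours(m,0,1)[0],key=cv2.contourArea);e=cv2.fitEllipse(c);print(e,cv2.boundingRect(c),onplane('wrist',*e[0],.2105))
print(np.median(W[m>0],0))
plan([.4384,-.3020,.1],-.882)
"
```

```text
[ 0.4245654  -0.30558257  0.1914509 ] [ 0.42365321 -0.30539563  0.21065832] [ 0.42964363 -0.30056413  0.21030446] [ 0.4235872  -0.30545167  0.2105    ]
((251.13368225097656, 250.7655029296875), (63.2208137512207, 69.83476257324219), 93.15477752685547) (217, 218, 68, 65) [ 0.42506262 -0.30434837  0.2105    ]
[ 0.42519548 -0.30407415  0.21047653]
t8.02 pos [ 0.4246 -0.3056  0.1915] F [ 0.1 -0.6 -1.1] grip 0.386 yaw -0.890 tilt 0.012
tool cm [ 0.48 -1.3   9.15] turn -0.008
```

servo_tool:
  deltas:
    - [[0.3,-0.7,1.3],0,3.0]
    - [[0.2,-0.5,1.6],0,3.0]
    - [[0,-0.1,1.6],0,3.0]
    - [[0,0,1.6],0,3.0]
    - [[0,0,1.6],0,3.0]
    - [[0,0,1.6],0,3.0]
    - [[0,0,1.3],0,3.0]
    - [[0,0,0.6],0,3.0]
    - [[0,0,0],0,3.0]
    - [[0,0,0],0,3.0]

```text
clock: 8.85
position: [0.4473, -0.2954, 0.0741]
ee_rot: [0.906, -0.424, 0.006, 0.003]
ft_force: [0.5, -0.0, 0.0]
grip_width: 0.383
```

```bash
python3 -c "
from h import *
plan([.4387,-.3022,.068],-.882)
"
```

```text
t8.85 pos [ 0.4473 -0.2954  0.0741] F [ 0.5 -0.   0. ] grip 0.383 yaw -0.875 tilt 0.013
tool cm [-0.04  1.09  0.61] turn 0.007
```

servo_tool:
  deltas:
    - [[0,0.5,0],0.005,3.0]
    - [[0,0.4,0],0,3.0]
    - [[0,0.1,0],0,3.0]
    - [[0,0,0],0,3.0]
    - [[0,0,0],0,3.0]

```text
clock: 9.27
position: [0.4405, -0.3032, 0.0771]
ee_rot: [0.905, -0.426, 0.008, 0.002]
ft_force: [1.0, -0.3, -0.6]
grip_width: 0.382
```

```bash
python3 -c "
from h import *
plan([.4387,-.3022,.068],-.882)
"
```

```text
t9.27 pos [ 0.4405 -0.3032  0.0771] F [ 1.  -0.3 -0.6] grip 0.382 yaw -0.880 tilt 0.016
tool cm [-0.2   0.08  0.9 ] turn 0.002
```

servo_tool:
  deltas:
    - [[-0.2,0.1,0.3],0,3.0]
    - [[0,0,0.4],0,3.0]
    - [[0,0,0.3],0,3.0]
    - [[0,0,0],0,3.0]
    - [[0,0,0],0,3.0]

```text
clock: 9.68
position: [0.4386, -0.3022, 0.0664]
ee_rot: [0.905, -0.426, 0.008, 0.002]
ft_force: [-0.6, -0.0, -0.9]
grip_width: 0.385
```

```bash
python3 -c "
from h import *
plan([.4387,-.3022,.049],-.882)
"
```

```text
t9.68 pos [ 0.4386 -0.3022  0.0664] F [-0.6 -0.  -0.9] grip 0.385 yaw -0.880 tilt 0.017
tool cm [-0.03 -0.    1.74] turn 0.002
```

Position is spot on; now the gentle descent.

servo_tool:
  deltas:
    - [[0,0,0.3],0,3.0]
    - [[0,0,0.3],0,3.0]
    - [[0,0,0.2],0,3.0]
    - [[0,0,0.2],0,3.0]
    - [[0,0,0],0,3.0]

```text
clock: 10.1
position: [0.4388, -0.3022, 0.055]
ee_rot: [0.905, -0.426, 0.008, 0.002]
ft_force: [-0.4, 0.2, 0.6]
grip_width: 0.386
```

```bash
python3 -c "
from h import *
plan([.4387,-.3022,.049],-.882)
"
```

```text
t10.10 pos [ 0.4388 -0.3022  0.055 ] F [-0.4  0.2  0.6] grip 0.386 yaw -0.880 tilt 0.017
tool cm [-0.01  0.01  0.6 ] turn 0.002
```

servo_tool:
  deltas:
    - [[0,0,0.2],0,3.0]
    - [[0,0,0.2],0,3.0]
    - [[0,0,0.1],0,3.0]
    - [[0,0,0.1],0,3.0]
    - [[0,0,0],0,3.0]

```text
clock: 10.52
position: [0.439, -0.3024, 0.0489]
ee_rot: [0.905, -0.426, 0.008, 0.002]
ft_force: [-1.4, 1.5, 2.2]
grip_width: 0.388
```

```bash
python3 -c "
from h import *
plan([.4387,-.3022,.049],-.882)
"
```

```text
t10.52 pos [ 0.439  -0.3024  0.0489] F [-1.4  1.5  2.2] grip 0.388 yaw -0.880 tilt 0.017
tool cm [-0.04  0.02 -0.01] turn 0.002
```

servo_tool:
  deltas:
    - [[0,0,0.2],0,3.0]
    - [[0,0,0],0,3.0]
    - [[0,0,0],0,3.0]

```text
clock: 10.77
position: [0.4394, -0.3028, 0.0496]
ee_rot: [0.905, -0.426, 0.008, 0.001]
ft_force: [-0.6, 0.2, -0.4]
grip_width: 0.387
```

servo_tool:
  deltas:
    - [[0,0,0],0,5.0]
    - [[0,0,0],0,5.0]
    - [[0,0,0],0,6.0]
    - [[0,0,0],0,6.0]
    - [[0,0,-0.8],0,6.0]
    - [[0,0,-1.5],0,6.0]
    - [[0,0,-2],0,6.0]
    - [[0,0,-2.5],0,6.0]
    - [[0,0,-2.5],0,6.0]
    - [[0,0,-2],0,6.0]
    - [[0,0,-1],0,6.0]
    - [[0,0,0],0,6.0]

```text
clock: 11.77
position: [0.4358, -0.3019, 0.1791]
ee_rot: [0.904, -0.427, 0.006, 0.002]
ft_force: [-0.0, -0.6, -0.8]
grip_width: 0.706
```

```bash
python3 -c "
from h import *
for n in('wrist','scene'):
    C=cal(n); i,d=eyes.camera(n); cv2.imwrite('pics/p_%s.png'%n,i)
    import h; h.cal=lambda k,C=C:C
    W=cloud(n,d); m=((np.linalg.norm(W[...,:2]-[.4385,-.3022],axis=-1)<.03)&(W[...,2]>.058)&(W[...,2]<.085)).astype(np.uint8)
    P=W[m>0]; print(n,len(P),P[:,2].max() if len(P) else '', np.percentile(P[:,2],[10,50,90]) if len(P) else '')
    top=(m>0)&(abs(W[...,2]-np.percentile(P[:,2],80))<.003); c=max(cv2.findContours(top.astype(np.uint8),0,1)[0],key=cv2.contourArea); e=cv2.fitEllipse(c); print(e,onplane(n,*e[0],.068))
    Q=W[top]; A=np.c_[Q[:,:2],np.ones(len(Q))]; print('plane slope',np.linalg.lstsq(A,Q[:,2],rcond=None)[0])
    h.cal=cal
plan([.4387,-.3022,.049],-.882)
"
```

```text
wrist 966 0.0695119153562578 [0.06645137 0.06747157 0.06836667]
((251.70985412597656, 186.39749145507812), (33.18703842163086, 33.863033294677734), 89.81727600097656) [ 0.43873347 -0.30195302  0.068     ]
plane slope [ 0.00057467 -0.00148138  0.06680649]
scene 183 0.06909503188709838 [0.06223704 0.0658624  0.06772888]
((285.294921875, 272.32489013671875), (11.405884742736816, 15.138782501220703), 93.02147674560547) [ 0.4367315  -0.29954878  0.068     ]
plane slope [-0.00482849 -0.00117694  0.06802737]
t11.87 pos [ 0.4351 -0.3013  0.1768] F [-0.8  0.8  0.6] grip 0.703 yaw -0.882 tilt 0.011
tool cm [ 0.16 -0.21 12.79] turn -0.000
```

View pics/p_wrist.png

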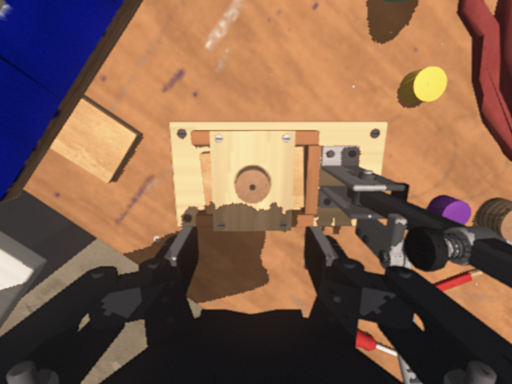

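The plug is seated: its top is at z≈0.0675 and level, seen at (252,186) in line with the hole, and the catch and lever are unchanged. Next is the catch, with the fingers shut, going round the front.

servo_tool:
  deltas:
    - [[0,0.6,-1],0,0]
    - [[0,1,-1],0,0]
    - [[0,1,-1],0,0]
    - [[0,1,-1],0,0]
    - [[0,1,-1],0,0]
    - [[0,1,-1],0,0]
    - [[0,0.8,-1],0,0]
    - [[0,0.5,-0.5],0,0]
    - [[0,0,0],0,0]
    - [[0,0,0],0,0]

```text
clock: 12.7
position: [0.3719, -0.3504, 0.257]
ee_rot: [0.903, -0.429, 0.003, 0.002]
ft_force: [-0.4, 0.1, -0.5]
grip_width: 0.002
```

```bash
python3 -c "
from h import *
plan([.3783,-.3516,.255],-.885);plan([.4378,-.4244,.25],-.885);print(telemetry.get_obs()['joint_pos'])"
```

```text
t12.70 pos [ 0.3719 -0.3504  0.257 ] F [-0.4  0.1 -0.5] grip 0.002 yaw -0.887 tilt 0.007
tool cm [ 0.49 -0.42  0.21] turn -0.002
t12.70 pos [ 0.3719 -0.3504  0.257 ] F [-0.4  0.1 -0.5] grip 0.002 yaw -0.887 tilt 0.007
tool cm [ 9.89 -0.43  0.77] turn -0.002
[-0.23533001  0.04705033  0.94328713  1.76356895 -0.03611865  1.3440522
 -0.17126548]
```

servo_tool:
  deltas:
    - [[1,0,0],0,0]
    - [[1.4,-0.1,0.1],0,0]
    - [[1.4,-0.1,0.1],0,0]
    - [[1.4,-0.1,0.1],0,0]
    - [[1.4,-0.1,0.1],0,0]
    - [[1.4,0,0.1],0,0]
    - [[1.2,0,0],0,0]
    - [[0.5,0,0],0,0]
    - [[0,0,0],0,0]
    - [[0,0,0],0,0]

```text
clock: 13.53
position: [0.4434, -0.4198, 0.2449]
ee_rot: [0.906, -0.424, -0.002, 0.0]
ft_force: [0.1, 0.2, -0.4]
grip_width: -0.0
```

```bash
python3 -c "
from h import *
plan([.4378,-.4244,.215],-.885)
C=cal('side'); i,d=eyes.camera('side'); W=cloud('side',d); cv2.imwrite('pics/s1.png',cv2.resize(i[130:280,180:300],None,fx=5,fy=5))
H=np.array([.4363,-.3006]);X=np.array([.636,-.772]);Y=np.array([.772,.636]);L=np.concatenate([((W[...,:2]-H)@X)[...,None],((W[...,:2]-H)@Y)[...,None],W[...,2:]],-1).reshape(-1,3)
for lo,hi in(([.07,-.1,.195],[.12,-.05,.22]),([.0,-.13,.225],[.2,-.04,.27])):
  q=L[np.all((L>lo)&(L<hi),1)];print(len(q),np.round(np.median(q,0),3),q.min(0).round(3),q.max(0).round(3))"
```

```text
t13.53 pos [ 0.4434 -0.4198  0.2449] F [ 0.1  0.2 -0.4] grip -0.0 yaw -0.876 tilt 0.004
tool cm [0.01 0.72 3.  ] turn 0.009
49 [ 0.103 -0.081  0.21 ] [ 0.086 -0.087  0.195] [ 0.108 -0.066  0.215]
114 [ 0.102 -0.078  0.259] [ 0.083 -0.084  0.244] [ 0.111 -0.063  0.27 ]
```

View pics/s1.png

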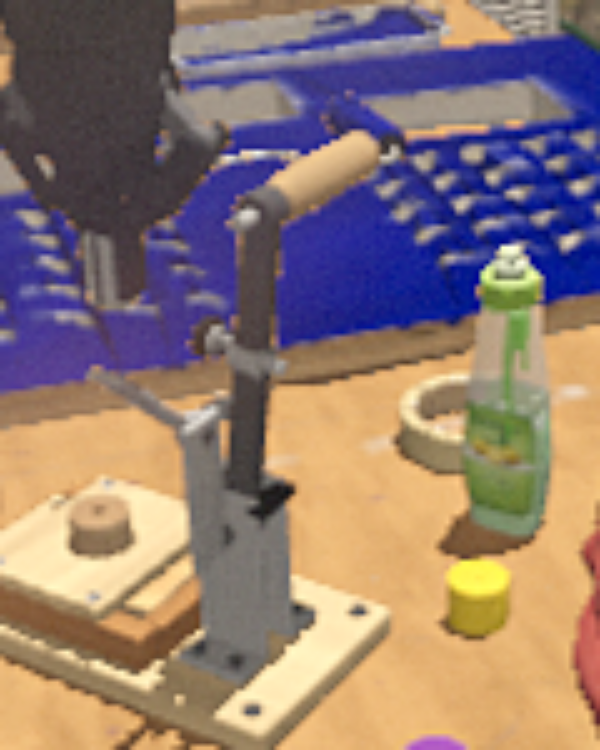

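The side crop shows the shut fingers at (115,300), just above the catch tab, whose end is at (95,375). The seated plug is at (100,525). Pushing down now, drifting a little outward.

servo_tool:
  deltas:
    - [[0,0.3,0.8],0,0]
    - [[0,0.2,1.0],0,0]
    - [[0,0,1.0],0,0]
    - [[0,0,1.0],0,0]
    - [[0,0,1.0],0,0]
    - [[0,0,1.0],0,0]
    - [[0,0,0.9],0,0]
    - [[0,0.1,0.8],0,0]
    - [[0,0.1,0.8],0,0]
    - [[0,0,0],0,0]

```text
clock: 14.42
position: [0.4363, -0.4221, 0.1531]
ee_rot: [0.906, -0.424, -0.001, -0.001]
ft_force: [-0.4, 0.3, -0.1]
grip_width: 0.0
```

```bash
python3 -c "
from h import *
plan([.4378,-.4244,.135],-.885)
o=telemetry.get_obs()['position'][:2]-[.4387,-.3022];print(o@[.633,-.774],o@[.774,.633])"
```

```text
t14.42 pos [ 0.4363 -0.4221  0.1531] F [-0.4  0.3 -0.1] grip 0.0 yaw -0.875 tilt 0.003
tool cm [0.28 0.03 1.81] turn 0.010
0.09130257874721025 -0.07778514106232047
```

servo_tool:
  deltas:
    - [[0,0.2,0.6],0,0]
    - [[0,0.1,0.6],0,0]
    - [[0,0,0.5],0,0]
    - [[0,0,0.5],0,0]

```text
clock: 14.75
position: [0.4348, -0.425, 0.1311]
ee_rot: [0.906, -0.424, 0.0, -0.001]
ft_force: [-5.9, 3.2, 36.1]
grip_width: 0.0
```

```bash
python3 -c "
from h import *
plan([.4378,-.4244,.135],-.885)
i,d=eyes.camera('side'); W=cloud('side',d); cv2.imwrite('pics/s2.png',cv2.resize(i[130:280,180:300],None,fx=5,fy=5))"
```

```text
t14.75 pos [ 0.4348 -0.425   0.1311] F [-5.9  3.2 36.1] grip 0.0 yaw -0.875 tilt 0.002
tool cm [ 0.14 -0.27 -0.39] turn 0.010
```

View pics/s2.png

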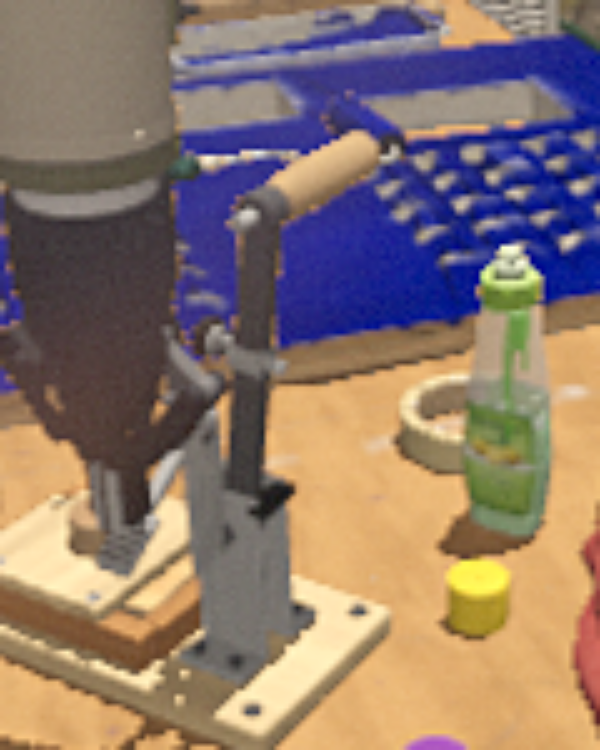

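The fingers have the tab fully down on its stop: 36 N, with the tab ribs at (125,555). The lever is still upright. I'll rise and go to the grip.

servo_tool:
  deltas:
    - [[0,0,-1.5],0,0]
    - [[0,0,-2.2],0,0]
    - [[0,0,-2.5],0,0]
    - [[0,0,-2.5],0,0]
    - [[0,0,-2.5],0,0]
    - [[0,0,-2.5],0,0]
    - [[0,0,-2.5],0,0]
    - [[0,0,-2.5],0,0]
    - [[0,0,-2.5],0,0]
    - [[0,0,-1.5],0,4]
    - [[0,0,-0.5],0,8]
    - [[0,0,0],0,8]

```text
clock: 15.8
position: [0.4321, -0.426, 0.3699]
ee_rot: [0.905, -0.425, -0.002, -0.001]
ft_force: [-0.2, 0.4, -0.7]
grip_width: 0.417
```

```bash
python3 -c "
from h import *
plan([.5565,-.3673,.35],-.885);rows([.5565,-.3673,.35],-.885,9,8)
C=cal('side'); i,d=eyes.camera('side'); W=cloud('side',d); np.savez('pics/s3.npz',i=i,d=d)
H=np.array([.4363,-.3006]);X=np.array([.636,-.772]);Y=np.array([.772,.636]);L=np.concatenate([((W[...,:2]-H)@X)[...,None],((W[...,:2]-H)@Y)[...,None],W[...,2:]],-1).reshape(-1,3)
for n,lo,hi in(('tab',[.07,-.12,.09],[.13,-.04,.22]),('grip',[.05,.015,.2],[.2,.1,.32])):
  q=L[np.all((L>lo)&(L<hi),1)];print(n,len(q),np.round(np.median(q,0),3),q.min(0).round(3),q.max(0).round(3))"
```

```text
t15.80 pos [ 0.4321 -0.426   0.3699] F [-0.2  0.4 -0.7] grip 0.417 yaw -0.877 tilt 0.004
tool cm [  3.44 -13.32   1.97] turn 0.008
max 1.5
[[[0.4, -1.5, 0.2], 0.001, 8], [[0.4, -1.5, 0.2], 0.001, 8], [[0.4, -1.5, 0.2], 0.001, 8], [[0.4, -1.5, 0.2], 0.001, 8], [[0.4, -1.5, 0.2], 0.001, 8], [[0.4, -1.5, 0.2], 0.001, 8], [[0.4, -1.5, 0.2], 0.001, 8], [[0.4, -1.5, 0.2], 0.001, 8], [[0.4, -1.5, 0.2], 0.001, 8]]
tab 219 [ 0.1   -0.07   0.129] [ 0.085 -0.098  0.091] [ 0.108 -0.04   0.166]
grip 183 [0.138 0.046 0.278] [0.123 0.016 0.262] [0.142 0.085 0.285]
```

The tab now hangs down (z≈0.11–0.13), so the catch is flipped, and the lever is still up.

servo_tool:
  deltas:
    - [[0.4,-1.0,0.2],0,8]
    - [[0.4,-1.5,0.2],0,8]
    - [[0.4,-1.5,0.2],0,8]
    - [[0.4,-1.5,0.2],0,8]
    - [[0.4,-1.5,0.2],0,8]
    - [[0.4,-1.5,0.2],0,8]
    - [[0.4,-1.5,0.2],0,8]
    - [[0.4,-1.5,0.2],0,8]
    - [[0.2,-1.2,0.2],0,8]
    - [[0,-0.5,0],0,8]
    - [[0,0,0],0,8]
    - [[0,0,0],0,8]

```text
clock: 16.85
position: [0.5716, -0.3559, 0.3397]
ee_rot: [0.907, -0.422, -0.007, -0.002]
ft_force: [0.4, 0.4, 0.2]
grip_width: 0.937
```

```bash
python3 -c "
from h import *
plan([.5565,-.3673,.257],-.885)"
```

```text
t16.85 pos [ 0.5716 -0.3559  0.3397] F [0.4 0.4 0.2] grip 0.937 yaw -0.871 tilt 0.015
tool cm [0.02 1.86 8.27] turn 0.014
```

servo_tool:
  deltas:
    - [[0,0.6,0.6],0.007,8]
    - [[0,0.6,1.0],0.007,8]
    - [[0,0.4,1.2],0,8]
    - [[0,0.1,1.2],0,8]
    - [[0,0,1.2],0,8]
    - [[0,0,1.2],0,8]
    - [[0,0,0.9],0,8]
    - [[0,0,0.5],0,8]
    - [[0,0,0],0,8]
    - [[0,0,0],0,8]

```text
clock: 17.68
position: [0.5458, -0.3764, 0.2605]
ee_rot: [0.9, -0.437, -0.005, -0.001]
ft_force: [-0.7, 0.3, -0.5]
grip_width: 0.938
```

```bash
python3 -c "
from h import *
plan([.5565,-.3673,.257],-.885)"
```

```text
t17.68 pos [ 0.5458 -0.3764  0.2605] F [-0.7  0.3 -0.5] grip 0.938 yaw -0.904 tilt 0.010
tool cm [-0.05 -1.4   0.34] turn -0.019
```

servo_tool:
  deltas:
    - [[0,-0.6,0.2],-0.01,8]
    - [[0,-0.4,0],0,8]
    - [[0,0,0],0,2]
    - [[0,0,0],0,2]
    - [[0,0,0],0,2]
    - [[0,0,0],0,2]
    - [[0,0,0],0,2]
    - [[0,0,0],0,2]
    - [[0,0,0],0,2]
    - [[0,0,0],0,2]
    - [[0,0,0],0,2]
    - [[0,0,0],0,2]
  force: 25

```text
clock: 18.68
position: [0.5554, -0.3697, 0.2609]
ee_rot: [0.902, -0.431, -0.003, -0.001]
ft_force: [0.0, -0.2, -0.1]
grip_width: 0.273
```

```bash
cat > lv.py <<'E'
from h import *
H=np.array([.4387,-.3022]);X=np.array([.633,-.774]);Y=np.array([.774,.633])
o=telemetry.get_obs();p=o['position'];q=p[:2]-H
print("press x %.4f y %.4f  TCPz %.4f  graspz+.016 %.4f"%(q@X,q@Y,p[2],p[2]+.016),"Fx %.1f Fy %.1f Fz %.1f"%(o['ft_force'][:2]@X,o['ft_force'][:2]@Y,o['ft_force'][2]))
th=np.arctan2(.1-q@X,p[2]+.016-.094); print("lever joint est %.3f radius %.4f"%(th+np.radians(8),np.hypot(q@X-.1,p[2]+.016-.094)))
plan(p,-.885)
E
python3 lv.py
```

```text
press x 0.1261 y 0.0476  TCPz 0.2609  graspz+.016 0.2769 Fx 0.1 Fy -0.1 Fz -0.1
lever joint est -0.002 radius 0.1848
t18.68 pos [ 0.5554 -0.3697  0.2609] F [ 0.  -0.2 -0.1] grip 0.273 yaw -0.892 tilt 0.007
tool cm [0. 0. 0.] turn -0.007
```

servo_tool:
  deltas:
    - [[-0.6,0,-0.1],0,2]
    - [[-0.9,0,-0.1],0,2]
    - [[-0.9,0,0],0,2]
    - [[-0.9,0,0],0,2]
    - [[-0.9,0,0.1],0,2]
    - [[-0.9,0,0.1],0,2]
    - [[-0.9,0,0.2],0,2]
    - [[-0.9,0,0.2],0,2]
    - [[-0.5,0,0.1],0,2]
    - [[0,0,0],0,2]

```text
clock: 19.52
position: [0.5084, -0.3126, 0.2604]
ee_rot: [0.902, -0.431, 0.007, 0.002]
ft_force: [2.6, -3.5, -5.7]
grip_width: 0.268
```

```bash
sed -i 's/\.016/.011/g' lv.py; python3 lv.py
```

```text
press x 0.0522 y 0.0474  TCPz 0.2604  graspz+.011 0.2714 Fx 4.4 Fy -0.2 Fz -5.7
lever joint est 0.403 radius 0.1838
t19.52 pos [ 0.5084 -0.3126  0.2604] F [ 2.6 -3.5 -5.7] grip 0.268 yaw -0.891 tilt 0.015
tool cm [0. 0. 0.] turn -0.006
```

servo_tool:
  deltas:
    - [[-0.6,0,0.4],0,2]
    - [[-0.8,0,0.4],0,2]
    - [[-0.8,0,0.4],0,2]
    - [[-0.8,0,0.4],0,2]
    - [[-0.8,0,0.5],0,2]
    - [[-0.8,0,0.5],0,2]
    - [[-0.8,0,0.5],0,2]
    - [[-0.7,0,0.6],0,2]
    - [[-0.7,0,0.6],0,2]
    - [[-0.6,0,0.6],0,2]
    - [[0,0,0],0,2]

```text
clock: 20.43
position: [0.4628, -0.257, 0.2168]
ee_rot: [0.902, -0.431, 0.015, 0.001]
ft_force: [5.5, -5.0, -3.8]
grip_width: 0.269
```

```bash
python3 lv.py
```

```text
press x -0.0197 y 0.0473  TCPz 0.2168  graspz+.011 0.2278 Fx 7.4 Fy 1.1 Fz -3.8
lever joint est 0.869 radius 0.1795
t20.43 pos [ 0.4628 -0.257   0.2168] F [ 5.5 -5.  -3.8] grip 0.269 yaw -0.892 tilt 0.030
tool cm [0. 0. 0.] turn -0.007
```

servo_tool:
  deltas:
    - [[-0.5,0,0.5],0,2]
    - [[-0.6,0,0.7],0,2]
    - [[-0.6,0,0.7],0,2]
    - [[-0.6,0,0.7],0,2]
    - [[-0.5,0,0.7],0,2]
    - [[-0.5,0,0.8],0,2]
    - [[-0.4,0,0.8],0,2]
    - [[-0.4,0,0.8],0,2]
    - [[-0.4,0,0.8],0,2]
    - [[-0.2,0,0.4],0,2]
    - [[0,0,0],0,2]

```text
clock: 21.35
position: [0.4343, -0.2221, 0.1483]
ee_rot: [0.902, -0.431, 0.016, 0.001]
ft_force: [0.5, -1.6, 4.9]
grip_width: 0.275
```

```bash
python3 lv.py
```

```text
press x -0.0648 y 0.0473  TCPz 0.1483  graspz+.011 0.1593 Fx 1.6 Fy -0.6 Fz 4.9
lever joint est 1.333 radius 0.1772
t21.35 pos [ 0.4343 -0.2221  0.1483] F [ 0.5 -1.6  4.9] grip 0.275 yaw -0.892 tilt 0.032
tool cm [0. 0. 0.] turn -0.007
```

servo_tool:
  deltas:
    - [[-0.4,0,0.6],0,2]
    - [[-0.3,0,0.8],0,2]
    - [[-0.3,0,0.8],0,2]
    - [[-0.2,0,0.8],0,2]
    - [[-0.2,0,0.9],0,2]
    - [[-0.1,0,0.7],0,2]
    - [[0,0,0.4],0,2]
    - [[0,0,0],0,2]
    - [[0,0,0],0,2]
  force: 50

```text
clock: 22.1
position: [0.4265, -0.2127, 0.1003]
ee_rot: [0.902, -0.431, 0.015, 0.001]
ft_force: [-0.6, -0.7, 6.9]
grip_width: 0.266
```

```bash
python3 lv.py
```

```text
press x -0.0770 y 0.0472  TCPz 0.1003  graspz+.011 0.1113 Fx 0.1 Fy -0.9 Fz 6.9
lever joint est 1.613 radius 0.1778
t22.10 pos [ 0.4265 -0.2127  0.1003] F [-0.6 -0.7  6.9] grip 0.266 yaw -0.892 tilt 0.031
tool cm [0. 0. 0.] turn -0.007
```

servo_tool:
  deltas:
    - [[-0.1,0,0.5],0,2]
    - [[0,0,0.5],0,2]
    - [[0,0,0.5],0,2]
    - [[0,0,0.4],0,2]
    - [[0,0,0.2],0,2]
    - [[0,0,0.1],0,2]
  force: 70

```text
clock: 22.6
position: [0.4256, -0.2115, 0.0801]
ee_rot: [0.902, -0.431, 0.012, -0.001]
ft_force: [-4.4, 1.5, 14.1]
grip_width: 0.259
```

```bash
python3 lv.py; python3 - <<'E'
from h import *
H=np.array([.4363,-.3006]);X=np.array([.636,-.772]);Y=np.array([.772,.636])
for n in('scene','side'):
    i,d=eyes.camera(n); W=cloud(n,d); cv2.imwrite('pics/e_%s.png'%n,i)
    L=np.concatenate([((W[...,:2]-H)@X)[...,None],((W[...,:2]-H)@Y)[...,None],W[...,2:]],-1).reshape(-1,3)
    q=L[(abs(L[:,1])<.005)&(L[:,0]>-.07)&(L[:,0]<.09)&(L[:,2]>.085)&(L[:,2]<.13)]
    b=[(x,np.percentile(q[abs(q[:,0]-x)<.01][:,2],90).round(4)) for x in(-.06,-.03,0,.03,.06) if (abs(q[:,0]-x)<.01).sum()>5]; print(n,len(q),b)
E
python3 -c "
import cv2,numpy as np
a=cv2.imread('pics/e_side.png')[130:290,140:300]; cv2.imwrite('pics/e.png',cv2.resize(a,None,fx=3.7,fy=3.7))"; python3 lv.py
```

```text
press x -0.0785 y 0.0473  TCPz 0.0801  graspz+.011 0.0911 Fx -3.9 Fy -2.4 Fz 14.1
lever joint est 1.726 radius 0.1785
t22.60 pos [ 0.4256 -0.2115  0.0801] F [-4.4  1.5 14.1] grip 0.259 yaw -0.892 tilt 0.024
tool cm [0. 0. 0.] turn -0.007
scene 99 [(-0.06, np.float64(0.1071)), (-0.03, np.float64(0.1066))]
side 92 [(-0.06, np.float64(0.1081)), (-0.03, np.float64(0.1068)), (0, np.float64(0.1167)), (0.03, np.float64(0.1051)), (0.06, np.float64(0.1038))]
press x -0.0785 y 0.0473  TCPz 0.0803  graspz+.011 0.0913 Fx -4.6 Fy -1.8 Fz 13.5
lever joint est 1.726 radius 0.1785
t22.70 pos [ 0.4256 -0.2115  0.0803] F [-4.3  2.4 13.5] grip 0.26 yaw -0.892 tilt 0.024
tool cm [0. 0. 0.] turn -0.007
```

View pics/e.png

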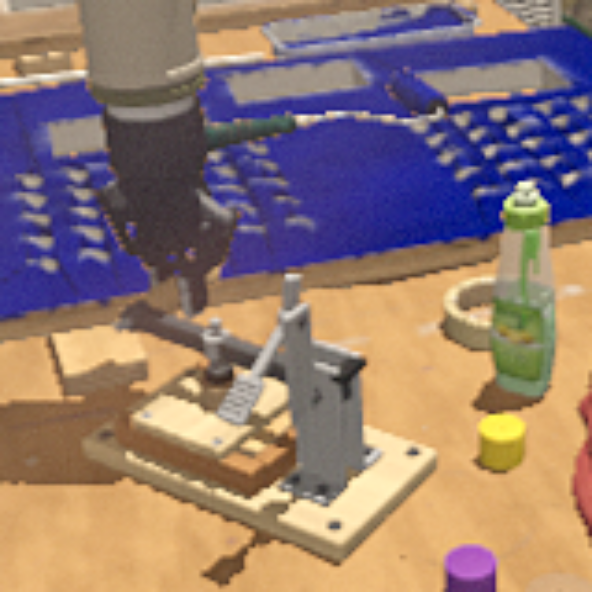

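The side view shows the lever level over the plug with the foot pressing at (215,375). The tab hangs down at (240,400), and the bottle and tape are untouched. Depth puts the bar slightly above level (about 1.68 against 1.73 from the TCP), so I'll press a little further for margin.

servo_tool:
  deltas:
    - [[0,0,0.3],0,2]
    - [[0,0,0.3],0,2]
    - [[0,0,0.2],0,2]
    - [[0,0,0.2],0,2]
    - [[0,0,0.2],0,2]
    - [[0,0,0.2],0,2]

```text
clock: 23.2
position: [0.4255, -0.2113, 0.0709]
ee_rot: [0.902, -0.431, 0.008, -0.003]
ft_force: [-7.0, 2.3, 20.1]
grip_width: 0.261
```

```bash
python3 lv.py; python3 - <<'E'
from h import *
H=np.array([.4363,-.3006]);X=np.array([.636,-.772]);Y=np.array([.772,.636])
for n in('scene','side'):
    i,d=eyes.camera(n); W=cloud(n,d)
    L=np.concatenate([((W[...,:2]-H)@X)[...,None],((W[...,:2]-H)@Y)[...,None],W[...,2:]],-1).reshape(-1,3)
    q=L[(abs(L[:,1])<.005)&(L[:,0]>-.09)&(L[:,0]<.09)&(L[:,2]>.085)&(L[:,2]<.13)]
    print(n,[(x,np.percentile(q[abs(q[:,0]-x)<.01][:,2],[50,90]).round(4)) for x in(-.075,-.06,-.045,-.03,.03,.06) if (abs(q[:,0]-x)<.01).sum()>5])
E
```

```text
press x -0.0787 y 0.0473  TCPz 0.0709  graspz+.011 0.0819 Fx -6.3 Fy -3.9 Fz 20.1
lever joint est 1.778 radius 0.1791
t23.20 pos [ 0.4255 -0.2113  0.0709] F [-7.   2.3 20.1] grip 0.261 yaw -0.892 tilt 0.017
tool cm [0. 0. 0.] turn -0.007
scene [(-0.075, array([0.0986, 0.0998])), (-0.06, array([0.0984, 0.0998])), (-0.045, array([0.0988, 0.0997])), (-0.03, array([0.0989, 0.1003]))]
side [(-0.075, array([0.0991, 0.101 ])), (-0.06, array([0.0985, 0.0994])), (-0.045, array([0.0988, 0.0997])), (-0.03, array([0.0993, 0.1002])), (0.03, array([0.1009, 0.1018]))]
```

```bash
python3 -c "
from workcell import order,telemetry
print(order.hand_in()); o=telemetry.get_obs(); print(o['clock'],o['position'],o['ft_force'])"
```

```text
the job is handed in; nothing more can be done
None
the job is handed in; nothing more can be done
```

I seated the plug, flipped the catch and pulled the lever down. I handed the job in at about 23 s with the gripper still holding the lever; the interface gives no verdict.

**Last checks**
- **Plug:** before the lever came down, the wrist camera put its top level at z ≈ 67.5 mm (68 expected), within 1 mm of the measured hole centre. I did not measure it again under the foot.
- **Catch:** it was pushed down to its stop at 36 N. The side camera then showed the tab hanging down while the lever was still up.
- **Lever:** the final upward force on the fingers was 20 N, and the cameras put the lever about 3–4 mm below level at the grip end. That is about 1.73–1.74 rad, with the foot pushed in roughly 7 mm.
- **Bottle and tape:** the arm never went near them, and both looked untouched in the last side picture.

**Disagreements**
- The lever angle worked out from the arm's position (1.778) was higher than the camera value and just past the 1.77 stop. I put that down to the grip sliding slightly in the pads. One reading earlier it was 1.73 against about 1.68, so I pressed about 9 mm further before handing in.
- The scene and wrist cameras differed by 2–3 mm on the hole. I used the wrist camera, and the plug went in without jamming.

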